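# Transfer the culture vessels to the carrying rack in reverse order

## Task

Move the four closed glass vessels from the row of cork mats into the empty wooden carrying rack, one upright in each bay, in reverse order: seen from the robot, the vessel that stood furthest left goes into the bay furthest right, and so on along the row. It is glass, so set each vessel down instead of dropping it, tip none over, and leave the empty beaker beyond the racks where it is.

Things in the scene. Friction and masses are not known exactly. Their poses are not given: they have to be found in the camera images.
- flask_center (a point): Conical flask of clear glass with a white stopper, 100 mm high. Foot 48 mm across, narrowing to a straight neck 23 mm across between 50 and 89 mm above its underside; the stopper (26 mm across at its rim) covers the top 11 mm. Grip it by the neck, about 21 mm above this point. About 90 g. Loose, stands upright at the start on its own cork mat; the point is on its axis, half-way up; z is up.
- jar_center (a point): Round straight-sided jar of clear glass, 48 mm across, with a flat black lid 50 mm across and 14 mm thick; 76 mm high over all, straight glass up to 62 mm. About 120 g. Loose, stands upright at the start on its own cork mat; the point is on its axis, half-way up; z is up.
- square_center (a point): Square bottle of clear glass, 36 mm by 36 mm, 88 mm high over all: flat sides up to 60 mm, then a shoulder and a round black cap 27 mm across. x and y are square to its flat sides. About 110 g. Loose, stands upright at the start on its own cork mat; the point is on its axis, half-way up; z is up.
- slim_center (a point): Slim round bottle of clear glass, 34 mm across and 104 mm high over all: straight sides up to 76 mm, then a shoulder and a narrow black cap 22 mm across. About 90 g. Loose, stands upright at the start on its own cork mat; the point is on its axis, half-way up; z is up.
- mat1: Fixed round cork mat, 60 mm across and 6 mm thick, on the white board: the place where the conical flask stands at the start. Origin: centre of its underside (the vessel's foot is 6 mm above it, and centred on it to within 3 mm). All four mats are alike and lie in one row, 72 mm apart, in an order that changes; y runs along the row to the left as seen from the robot, z is up. The white board under the row is 100 by 300 mm, 12 mm thick.
- mat2: Fixed round cork mat, 60 mm across and 6 mm thick, on the white board: the place where the jar stands at the start. Origin: centre of its underside (the vessel's foot is 6 mm above it, and centred on it to within 3 mm). All four mats are alike and lie in one row, 72 mm apart, in an order that changes; y runs along the row to the left as seen from the robot, z is up. The white board under the row is 100 by 300 mm, 12 mm thick.
- mat3: Fixed round cork mat, 60 mm across and 6 mm thick, on the white board: the place where the square bottle stands at the start. Origin: centre of its underside (the vessel's foot is 6 mm above it, and centred on it to within 3 mm). All four mats are alike and lie in one row, 72 mm apart, in an order that changes; y runs along the row to the left as seen from the robot, z is up. The white board under the row is 100 by 300 mm, 12 mm thick.
- mat4: Fixed round cork mat, 60 mm across and 6 mm thick, on the white board: the place where the slim round bottle stands at the start. Origin: centre of its underside (the vessel's foot is 6 mm above it, and centred on it to within 3 mm). All four mats are alike and lie in one row, 72 mm apart, in an order that changes; y runs along the row to the left as seen from the robot, z is up. The white board under the row is 100 by 300 mm, 12 mm thick.
- rack: Fixed low carrying rack of pale wood, 88 mm (x) by 300 mm (y), 16 mm high, with four open bays side by side. Origin: centre of its underside; y runs along the row of bays to the left as seen from the robot, x across the rack. Bay centres at x = 0 and y = -108, -36, 36 and 108 mm; each bay is 76 mm (x) by 68 mm (y) inside, with a dark floor 8 mm above the origin and walls 8 mm high above that floor (dividers 4 mm thick, outer walls 6 mm).
- beaker: Bystander: empty open glass beaker, 68 mm across and 85 mm high, loose, beyond the racks. Origin: centre of its underside.

How it is judged:
By the outcome, as a careful person would: the job done as asked, in the order asked, and still so for the second after the job is handed in, with the robot touching nothing.
It also fails if it takes over 120 s, if anything falls off the work surface, if the arm or the gripper's body presses on something with over 40 N, if the wrist force passes 120 N, or if a joint passes its speed limit or range.

## Robot

A 6-joint arm with a two-finger parallel gripper is mounted at the origin on the work surface. World frame = base frame: x ahead of the robot, y to its left, z up, the work surface at z = 0. Lengths are in m, angles in degrees, forces in N, time in s.
With the tool pointing down it reaches from about 0.35 to 0.875 m from the base axis. Payload 4.2 kg.
Tool frame: the origin (TCP) lies at the very end of the fingers, on their centre line; the grasp point (between the pads) lies 19 mm behind it; z points along the fingers, y is the line along which they close (so a half turn about z gives the same grasp; the last joint's range is limited). The gripper opens to 87 mm and grips with 3 to 60 N. Pads are 19 mm wide; open, the fingers measure 117 mm over their backs; the gripper's body (75 mm by 190 mm) begins 51 mm behind the grasp point.
Start: joints at [88.213, 22.042, 0.453, 0, -68.411, -14.817], TCP at [0.179, 0.599, 0.223] pointing down, gripper open.
Joint ranges: [-179.83, 179.83], [-69.29, 118.12], [-61.27, 80.66], [-181.25, 117.63], [-171.15, -9.14], [-177.46, 177.46]. Speed limits (degrees/s): [159.86, 159.86, 180, 180, 180, 180].

## Interface

Orientations are given as a 3x3 rotation matrix whose columns are the frame's x, y, z axes.
In Python, from station import sense, cams, r gives the robot as it stands. The module is installed in compiled form; this text tells all that it offers.
- The arm moves only by the tool step_arm, never from a script. Its argument "targets" is text: rows parted by semicolons, each of 4 numbers parted by spaces: the shift along the tool's x, y, z in cm, then the turn about the tool's z in degrees. In form: x y z turn; .... A call has 1 to 12 rows; each row shifts and turns the commanded pose from where the row before left it, along the tool's axes as they then stand; what a row does not reach is not made up. A row lasts 1/12 s, in which the tool goes at most 41.7 mm and 7.16 degrees, less where a joint would pass 70% of its speed; a pose out of reach is approached as far as the arm can. A call with a gripper value outside its range is refused whole. "claw" is the finger opening in cm, from 0 to 8.7, set as the call begins (left out, the last holds). The fingers move at their own pace and stop on an object; the grip force is fixed at half the most. Time passes only in rows, so rows that do not move let the fingers close. It gives the time, the measured TCP pose, the force, the opening and the grip force at its end, in the units of the state.
- sense(): the state, without advancing time (a new reading comes with each control period).
- cams.capture(name): name is "scene" or "top" or "wrist"; returns a dict with "frame" (400x640x3 uint8, blue, green, red), "vertical_fov" (degrees; the focal length in pixels is half the picture's height over the tangent of half this angle, whatever the lens; pixels are square), "cx", "cy" (the principal point, pixels), "eye" and "rotation" of the camera in the world; the wrist camera has in their place "tool_from_camera" (4x4, takes a point from camera to tool coordinates, whose origin is the TCP and whose axes are the flange's). Camera axes: x right, y down, z forward; pixel columns grow to the right and rows downward; lengths in m; the calibration is good to about 2 mm. A picture is of the moment at which its call begins: read the wrist's pose just before it. There is no depth.
- r.finish_job(): hands the job in; it is judged then, once.
The state is a dict: "time_s": time; "joints": joint angles; "joint_velocities": joint speeds; "effort": joint torques, N m; "tcp_pos": TCP position; "ee_rot": TCP orientation; "wrist_force": force on the tool from outside, world axes, zero at the start; "moment": the same for the moment, N m; "gripper_width": opening from 0.0 (shut) to 1.0 (fully open); "gripper_force": force on a finger pad.
Only numpy, scipy, OpenCV 4.12 (cv2) and the standard library are available. Lean on these libraries where they do the work, as an engineer would, in place of code of your own. Each camera call takes 0.05 s, during which the arm holds its last target. There are 200 camera calls.

## Working session

There is one attempt and no reset: what is moved stays moved. The work goes in short steps, Python scripts to look and compute and a tool call to move; the robot and the scene stay as the last step left them, time stands still between calls to the robot, and variables do not carry over. Pictures are saved under pics/ and viewed, at most 14 in all, crops included, and the job is handed in when it is done.

Besides the shell and the picture viewer there is one more tool, called after "Call:" in YAML: its name, and indented under it one key for each argument. step_arm: Moves the arm, as the interface text tells. Its arguments: {"type":"object","properties":{"targets":{"type":"string"},"claw":{"type":"number"}},"required":["targets"]}

```bash
mkdir -p pics
python3 - <<'E'
from station import sense,cams,r
import cv2,pickle,numpy as np
s=sense();print({k:s[k] for k in('time_s','tcp_pos','ee_rot','gripper_width')})
d={n:cams.capture(n) for n in('scene','top')}
pickle.dump(d,open('c0.pkl','wb'))
for n in d:
    cv2.imwrite(f'pics/{n}0.png',d[n]['frame']);print(n,{k:np.round(v,4).tolist() for k,v in d[n].items() if k!='frame'})
E
```

```text
{'time_s': 0.0, 'tcp_pos': array([0.17841446, 0.59837181, 0.22147946]), 'ee_rot': array([[ 9.58237232e-01, -2.85973947e-01, -5.55926056e-04],
       [-2.85974483e-01, -9.58235044e-01, -2.04821489e-03],
       [ 5.30282667e-05,  2.12165643e-03, -9.99997748e-01]]), 'gripper_width': 1.005502664316179}
scene {'vertical_fov': 42.3145, 'cx': 322.8303, 'cy': 197.6879, 'eye': [1.1512, 0.4058, 1.1805], 'rotation': [[-0.6491, 0.6541, -0.3883], [0.7606, 0.5656, -0.3188], [0.011, -0.5023, -0.8646]]}
top {'vertical_fov': 46.6854, 'cx': 308.9383, 'cy': 205.4045, 'eye': [0.4899, 0.0008, 1.1076], 'rotation': [[0.0083, -0.99, 0.1407], [-1.0, -0.0081, 0.0021], [-0.0009, -0.1407, -0.99]]}
```

View pics/scene0.png

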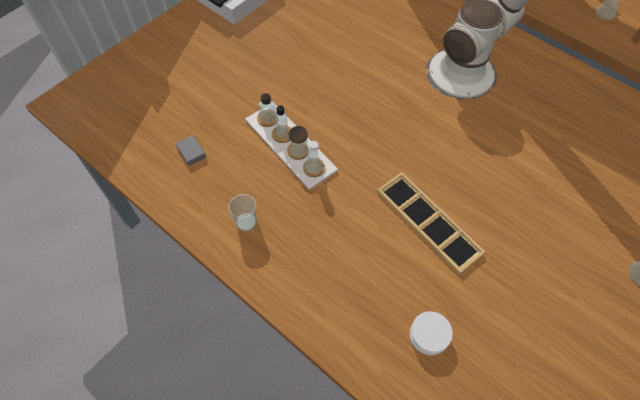

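View pics/top0.png

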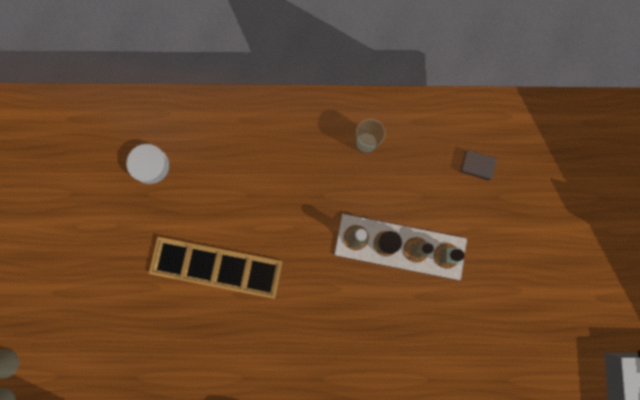

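The scene view shows the row on the white board: flask (314,160), jar (298,140), then two capped bottles (281,118) and (266,103). The rack's dark bays lie at (402,192)–(460,250), and the beaker is at (243,212). The top view shows the flask (358,237), jar (389,242), bottles (425,247) and (455,255), and the bays at (171,260)–(262,277). The vessel furthest left is the flask.

```bash
cat > h.py <<'E'
import numpy as np,cv2
def ray(c,uv):
    f=c['frame'].shape[0]/2/np.tan(np.radians(c['vertical_fov']/2))
    d=np.array([(uv[0]-c['cx'])/f,(uv[1]-c['cy'])/f,1.]); d=np.asarray(c['rotation'])@d
    return np.asarray(c['eye']),d/np.linalg.norm(d)
def plane(c,uv,z):
    o,d=ray(c,uv); return o+d*(z-o[2])/d[2]
def tri(c1,u1,c2,u2):
    a,d=ray(c1,u1);b,e=ray(c2,u2)
    t=np.linalg.lstsq(np.c_[d,-e],b-a,rcond=None)[0]
    p,q=a+t[0]*d,b+t[1]*e
    return (p+q)/2,np.linalg.norm(p-q)
def blobs(m,lo,hi):
    n,l,s,c=cv2.connectedComponentsWithStats(m.astype(np.uint8))
    return [(c[i].round(1),int(s[i,4])) for i in range(1,n) if lo<s[i,4]<hi]
def wrist():
    from station import sense,cams
    s=sense();c=cams.capture('wrist');T=np.asarray(c['tool_from_camera']);R=np.asarray(s['ee_rot'])
    c['eye']=np.asarray(s['tcp_pos'])+R@T[:3,3];c['rotation']=R@T[:3,:3];return c,s
E
python3 - <<'E'
import pickle,cv2,numpy as np
from h import *
d=pickle.load(open('c0.pkl','rb'))
roi={'top':{'bay':(140,230,290,300),'row':(325,205,480,285)},'scene':{'bay':(370,165,495,280),'row':(235,85,345,195)}}
res={}
for n in d:
    for k,(x0,y0,x1,y1) in roi[n].items():
        f=d[n]['frame'][y0:y1,x0:x1].astype(int)
        b=blobs(f.max(2)<55,15,900)
        b=[(c+[x0,y0],a) for c,a in b];res[n,k]=b
        print(n,k,[(c.tolist(),a) for c,a in b])
        if k=='row':
            m=((f.min(2)>110)).astype(np.uint8);m=cv2.morphologyEx(m,cv2.MORPH_CLOSE,np.ones((3,3)))
            cs=max(cv2.findContours(m,0,1)[0],key=cv2.contourArea)
            q=cv2.minAreaRect(cs)
            if n=='top':
                P=np.array([plane(d[n],p+[x0,y0],.012) for p in cv2.boxPoints(q)]);print(P.round(3).tolist(),P.mean(0).round(4))
T=sorted(res['top','bay'],key=lambda t:t[0][0]);S=sorted(res['scene','bay'],key=lambda t:-t[0][0])
for t,s in zip(T,S):print('bay',*[np.round(v,4) for v in tri(d['top'],t[0],d['scene'],s[0])],plane(d['top'],t[0],.008).round(4),plane(d['scene'],s[0],.008).round(4))
T=sorted(res['top','row'],key=lambda t:t[0][0]);S=sorted(res['scene','row'],key=lambda t:-t[0][0])
for t,s in zip(T,S):print('cap',*[np.round(v,4) for v in tri(d['top'],t[0],d['scene'],s[0])])
E
```

```text
scene bay [([399.7, 192.6], 404), ([418.9, 210.9], 420), ([438.7, 230.4], 454), ([459.5, 250.6], 487)]
scene row [([265.9, 101.1], 32), ([280.1, 110.2], 52)]
top bay [([171.4, 258.5], 596), ([201.2, 264.2], 601), ([231.1, 270.2], 600), ([261.1, 276.2], 600)]
top row [([389.1, 242.1], 382), ([427.0, 248.1], 78), ([456.4, 254.7], 107)]
[[0.531, -0.054, 0.012], [0.6, -0.075, 0.012], [0.515, -0.364, 0.012], [0.448, -0.341, 0.012]] [ 0.5234 -0.2085  0.012 ]
bay [0.5168 0.3282 0.0045] 0.0015 [0.5171 0.3265 0.008 ] [0.5182 0.3291 0.008 ]
bay [0.504  0.2572 0.0045] 0.0016 [0.5044 0.2556 0.008 ] [0.5054 0.2583 0.008 ]
bay [0.4905 0.1861 0.0044] 0.0018 [0.491  0.1848 0.008 ] [0.492  0.1875 0.008 ]
bay [0.4772 0.1152 0.0024] 0.0015 [0.4776 0.114  0.008 ] [0.4799 0.1171 0.008 ]
cap [ 0.5654 -0.1823  0.1767] 0.0566
cap [ 0.5506 -0.2613  0.1383] 0.0396
```

Call:
step_arm:
  targets: "2.2 2.8 -0.3 0;2.2 2.8 -0.3 0;2.2 2.8 -0.3 0;2.2 2.8 -0.3 0;2.2 2.8 -0.3 0;2.2 2.8 -0.3 0;2.2 2.8 -0.3 0;2.2 2.8 -0.3 0;2.2 2.8 -0.3 0;2.2 2.8 -0.3 0;2.2 2.8 -0.3 0;2.2 2.8 -0.3 0"
  claw: 8.7

```text
time_s: 1.1
tcp_pos: [0.3354, 0.1996, 0.2586]
ee_rot: [[0.958, -0.285, -0.0], [-0.285, -0.958, 0.0], [-0.0, -0.0, -1.0]]
wrist_force: [0.1, 0.9, 0.1]
gripper_width: 1.0
gripper_force: 0.0
```

Call:
step_arm:
  targets: "2.2 2.8 -0.3 0;2.2 2.8 -0.3 0;2.2 2.8 -0.3 0;2.2 2.8 -0.3 0;2.2 2.8 -0.3 0;2.2 2.8 -0.3 0;2.2 2.8 -0.3 0;2.2 2.8 -0.3 0;2.2 2.8 -0.3 0;2.2 2.8 -0.3 0;2.2 2.8 -0.3 0;2.2 2.8 -0.3 0"

```text
time_s: 2.1
tcp_pos: [0.4925, -0.1978, 0.2943]
ee_rot: [[0.958, -0.286, -0.001], [-0.286, -0.958, 0.0], [-0.001, -0.0, -1.0]]
wrist_force: [0.6, 0.5, 0.2]
gripper_width: 1.002
gripper_force: 0.0
```

Call:
step_arm:
  targets: "0 0 0 7;0 0 0 7;0 0 0 7;0 0 0 7;0 0 0 7;0 0 0 7;0 0 0 7;0 0 0 7;0 0 0 7;0 0 0 7;0 0 0 7;0 0 0 7"

```text
time_s: 3.1
tcp_pos: [0.4922, -0.1958, 0.294]
ee_rot: [[-0.19, -0.982, -0.001], [-0.982, 0.19, 0.0], [-0.0, 0.001, -1.0]]
wrist_force: [0.0, -0.0, 0.4]
gripper_width: 0.996
gripper_force: 0.0
```

Call:
step_arm:
  targets: "0 0 0 5.4;0 0 0 0;0 0 0 0"

```text
time_s: 3.35
tcp_pos: [0.4923, -0.1959, 0.2942]
ee_rot: [[-0.273, -0.962, -0.001], [-0.962, 0.273, 0.0], [-0.0, 0.001, -1.0]]
wrist_force: [-0.6, 0.3, 0.5]
gripper_width: 1.004
gripper_force: 0.0
```

Run:
```python
from h import *
import pickle
c,s=wrist();pickle.dump(c,open('w1.pkl','wb'));cv2.imwrite('pics/w1.png',c['frame'])
print(s['tcp_pos'],s['ee_rot'],s['joints'],c['eye'],c['rotation'],c['tool_from_camera'])
```

```text
[ 0.49230434 -0.19586913  0.29419246] [[-2.73339424e-01 -9.61917344e-01 -7.62758008e-04]
 [-9.61917647e-01  2.73339334e-01  2.21598948e-04]
 [-4.66810566e-06  7.94282117e-04 -9.99999685e-01]] [-4.14766236e+00  1.01828721e+01 -5.76870445e+00 -9.88089534e-03
 -7.40929303e+01 -1.17127048e+01] [ 0.47158398 -0.27126349  0.45611004] [[-0.96189732  0.26246581  0.07658484]
 [ 0.27340785  0.92205019  0.27399197]
 [ 0.00129846  0.28449104 -0.95867782]] [[-7.13822363e-05 -9.58679926e-01 -2.84486897e-01  7.81860947e-02]
 [ 9.99999870e-01 -2.11863317e-04  4.63033214e-04 -5.48363969e-04]
 [-5.04172985e-04 -2.84486827e-01  9.58679817e-01 -1.61918440e-01]
 [ 0.00000000e+00  0.00000000e+00  0.00000000e+00  1.00000000e+00]]
```

View pics/w1.png

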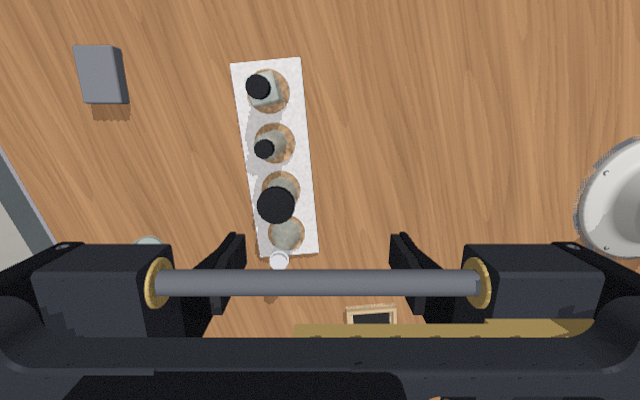

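The wrist picture shows, along the board, the square bottle (cap 258,86), slim bottle (cap 264,149), jar (lid 276,205) and flask (stopper 279,260). From the left the order is flask, jar, slim, square.

Run:
```python
import pickle
from h import *
w=pickle.load(open('w1.pkl','rb'));t=pickle.load(open('c0.pkl','rb'))['top']
f=w['frame'].astype(int)
def circ(c,x0,y0,x1,y1,thr=60,inv=False):
    g=c['frame'][y0:y1,x0:x1].astype(int)
    m=(g.min(2)>thr) if inv else (g.max(2)<thr)
    m=cv2.morphologyEx(m.astype(np.uint8),cv2.MORPH_OPEN,np.ones((3,3)))
    k=max(cv2.findContours(m,0,1)[0],key=cv2.contourArea);(x,y),r=cv2.minEnclosingCircle(k);M=cv2.moments(k)
    return np.array([M['m10']/M['m00']+x0,M['m01']/M['m00']+y0]),r
W={'square':circ(w,240,65,285,110),'slim':circ(w,248,132,285,165),'jar':circ(w,250,178,305,232),'flask':circ(w,266,245,295,275,190,True)}
T={'square':circ(t,440,240,480,275),'slim':circ(t,415,235,440,262),'jar':circ(t,370,225,405,260),'flask':circ(t,350,226,370,244,170,True)}
for k in W:
    print(k,W[k][0].round(1),round(W[k][1],1),T[k][0].round(1),round(T[k][1],1),*[np.round(v,4) for v in tri(w,W[k][0],t,T[k][0])])
# board
m=((f.min(2)>150)&(f.max(2)-f.min(2)<40)).astype(np.uint8);m[:, :215]=0;m[:,330:]=0;m[275:]=0
m=cv2.morphologyEx(m,cv2.MORPH_CLOSE,np.ones((5,5)))
k=max(cv2.findContours(m,0,1)[0],key=cv2.contourArea)
q=cv2.approxPolyDP(cv2.convexHull(k),8,True)[:,0];print(q.tolist())
for p in q:print(plane(w,p,.012).round(4))
```

```text
Traceback (most recent call last):
ValueError: max() iterable argument is empty
```

```bash
cat > m.py <<'E'
from h import *
def circ(c,x0,y0,x1,y1,thr=60,inv=False):
    g=c['frame'][y0:y1,x0:x1].astype(int)
    m=(g.min(2)>thr) if inv else (g.max(2)<thr)
    m=cv2.morphologyEx(m.astype(np.uint8),cv2.MORPH_OPEN,np.ones((3,3)))
    ks=cv2.findContours(m,0,1)[0]
    if not ks: print('none',g.min(2).max(),g.max(2).min()); return np.array([np.nan]*2),0
    k=max(ks,key=cv2.contourArea);(x,y),r=cv2.minEnclosingCircle(k);M=cv2.moments(k)
    return np.array([M['m10']/M['m00']+x0,M['m01']/M['m00']+y0]),r
E
python3 - <<'E'
import pickle
from m import *
w=pickle.load(open('w1.pkl','rb'));t=pickle.load(open('c0.pkl','rb'))['top']
f=w['frame'].astype(int)
W={'square':circ(w,240,65,285,110),'slim':circ(w,248,132,285,165),'jar':circ(w,250,178,305,232),'flask':circ(w,266,245,295,275,190,True)}
T={'square':circ(t,440,240,480,275),'slim':circ(t,415,235,440,262),'jar':circ(t,370,225,405,260),'flask':circ(t,350,226,372,246,150,True)}
for k in W:
    print(k,W[k][0].round(1),round(W[k][1],1),T[k][0].round(1),round(T[k][1],1),*[np.round(v,4) for v in tri(w,W[k][0],t,T[k][0])])
m=((f.min(2)>150)&(f.max(2)-f.min(2)<40)).astype(np.uint8);m[:, :215]=0;m[:,330:]=0;m[275:]=0
m=cv2.morphologyEx(m,cv2.MORPH_CLOSE,np.ones((5,5)))
k=max(cv2.findContours(m,0,1)[0],key=cv2.contourArea)
q=cv2.approxPolyDP(cv2.convexHull(k),8,True)[:,0];print(q.tolist())
for p in q:print(plane(w,p,.012).round(4))
E
```

```text
square [257.5  86.7] 12.9 [456.6 254.8] 6.3 [ 0.5284 -0.3185  0.0974] 0.0009
slim [263.9 148.6] 9.7 [426.9 248.1] 5.4 [ 0.5415 -0.2509  0.1107] 0.0005
jar [275.4 204.6] 18.8 [389.  242.1] 11.7 [ 0.5559 -0.1747  0.0829] 0.0015
flask [278.2 261.7] 9.4 [361.  234.5] 4.0 [ 0.5692 -0.1092  0.1165] 0.0008
[[299, 57], [318, 252], [273, 268], [260, 256], [230, 63]]
[ 0.4747 -0.3506  0.012 ]
[ 0.5303 -0.0584  0.012 ]
[ 0.6119 -0.0506  0.012 ]
[ 0.6257 -0.078   0.012 ]
[ 0.569  -0.3695  0.012 ]
```

Call:
step_arm:
  targets: "0 0 0 -5;-1.67 -1 0 0;-1.67 -1 2 0;-1.67 -1 2.4 0;-1.67 -1 2.6 0;-1.67 -1 2.4 0;-1.67 -1 2 0;0 0 2.5 0;0 0 0 0"

```text
time_s: 4.15
tcp_pos: [0.5675, -0.1079, 0.15]
ee_rot: [[-0.189, -0.982, -0.011], [-0.982, 0.189, 0.001], [0.001, 0.011, -1.0]]
wrist_force: [-0.2, 0.1, -1.4]
gripper_width: 1.002
gripper_force: 0.0
```

Run:
```python
from h import *
import pickle
c,s=wrist();pickle.dump(c,open('w2.pkl','wb'));cv2.imwrite('pics/w2.png',c['frame'])
print(s['tcp_pos'],s['ee_rot'])
```

```text
[ 0.56754427 -0.10791163  0.14995166] [[-1.89063283e-01 -9.81902307e-01 -1.10876147e-02]
 [-9.81964226e-01  1.89064381e-01  9.58605980e-04]
 [ 1.15501558e-03  1.10688781e-02 -9.99938071e-01]]
```

View pics/w2.png

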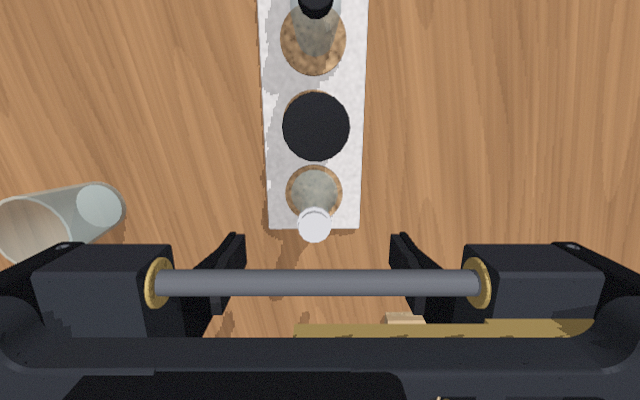

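The stopper is at (314,225), in line between the fingers. The jar lid is at (316,127), the slim bottle's cap is at the top edge, and the beaker stays well left.

Run:
```python
import pickle
from m import *
w=pickle.load(open('w1.pkl','rb'));v=pickle.load(open('w2.pkl','rb'))
a=circ(v,292,203,338,246,200,True)[0];b=circ(v,270,80,360,170)[0]
print(a,b)
print('flask',plane(v,a,.116),tri(v,a,w,(278.2,261.7)));print('jar',plane(v,b,.09),tri(v,b,w,(275.4,204.6)))
for uv in[(268,229),(359,229)]:print(plane(v,uv,.012))
print(plane(v,(314,38),.018))
```

```text
[316.48856209 225.88848039] [315.31201218 126.30658671]
flask [ 0.56791392 -0.1094757   0.116     ] (array([ 0.56746854, -0.11256752,  0.12361375]), np.float64(0.00031552782186522926))
jar [ 0.55559276 -0.17651524  0.09      ] (array([ 0.55551139, -0.17635196,  0.08803527]), np.float64(0.00024635225431248896))
[ 0.62762756 -0.07611027  0.012     ]
[ 0.52947968 -0.05673233  0.012     ]
[ 0.54221111 -0.24956594  0.018     ]
```

Call:
step_arm:
  targets: "0.15 0 1.5 0;0 0 2.5 0;0 0 2.5 0;0 0 1 0;0 0 0.5 0;0 0 0 0"

```text
time_s: 4.7
tcp_pos: [0.5705, -0.1109, 0.076]
ee_rot: [[-0.191, -0.982, 0.0], [-0.982, 0.191, -0.0], [0.0, -0.0, -1.0]]
wrist_force: [1.0, 0.8, 1.1]
gripper_width: 1.001
gripper_force: 0.0
```

Call:
step_arm:
  targets: "0 0 0 0;0 0 0 0;0 0 0 0;0 0 0 0;0 0 0 0;0 0 0 0;0 0 0 0;0 0 0 0"
  claw: 1.0

```text
time_s: 5.37
tcp_pos: [0.5703, -0.1105, 0.0756]
ee_rot: [[-0.191, -0.982, 0.0], [-0.982, 0.191, -0.0], [-0.0, -0.0, -1.0]]
wrist_force: [0.2, -0.4, -0.7]
gripper_width: 0.475
gripper_force: 0.0
```

Call:
step_arm:
  targets: "0 0 0.3 0;0 0 0.2 0;0 0 0 0;0 0 0 0;0 0 0 0;0 0 0 0"

```text
time_s: 5.87
tcp_pos: [0.5701, -0.1105, 0.0703]
ee_rot: [[-0.191, -0.982, -0.0], [-0.982, 0.191, 0.0], [0.0, 0.0, -1.0]]
wrist_force: [1.7, 0.0, -0.1]
gripper_width: 0.268
gripper_force: 30.1
```

Call:
step_arm:
  targets: "0 0 -0.5 0;0 0 -1.5 0;0 0 -2.5 0;0 0 -2.5 0;0 0 -2.5 0;0 0 -1.5 0;0 0 0 0"

```text
time_s: 6.45
tcp_pos: [0.5727, -0.1107, 0.1853]
ee_rot: [[-0.19, -0.982, 0.009], [-0.982, 0.19, -0.001], [-0.001, -0.009, -1.0]]
wrist_force: [0.6, -0.2, -1.1]
gripper_width: 0.269
gripper_force: 30.3
```

Call:
step_arm:
  targets: "-1 0.6 0 0;-2 1.3 0 0;-2.9 1.9 0 0;-3 2 0 0;-3 2 0 0;-3 2 0 0;-2.9 1.9 0 0;-1.8 1.1 0 0;-0.85 0.48 0 0;0 0 2 0;0 0 2 0;0 0 0 0"

```text
time_s: 7.45
tcp_pos: [0.4754, 0.1143, 0.1362]
ee_rot: [[-0.192, -0.981, -0.009], [-0.981, 0.192, -0.004], [0.006, 0.008, -1.0]]
wrist_force: [-0.9, -0.2, -1.7]
gripper_width: 0.265
gripper_force: 30.4
```

Run:
```python
from h import *
import pickle
c,s=wrist();pickle.dump(c,open('w3.pkl','wb'));cv2.imwrite('pics/w3.png',c['frame'])
print(s['tcp_pos'],s['ee_rot'])
```

```text
[0.47536247 0.11432312 0.1361562 ] [[-0.19175695 -0.98139796 -0.00934439]
 [-0.98142646  0.19179947 -0.00388078]
 [ 0.00560084  0.00842667 -0.99994881]]
```

View pics/w3.png

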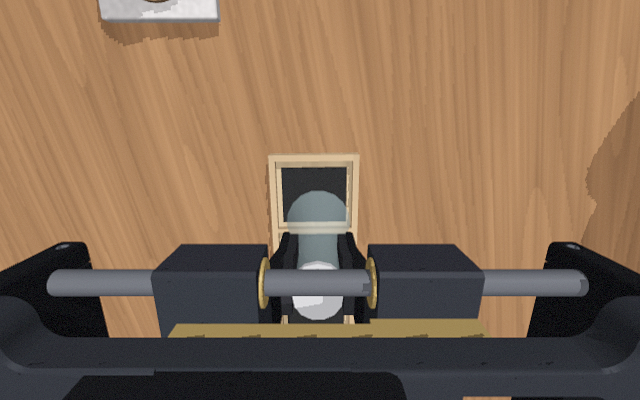

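The held flask hangs upright. The rack's right end wall shows its top outer corners at (268,155) and (358,154), with the first bay's divider at row ~225.

Run:
```python
import pickle
from h import *
w=pickle.load(open('w3.pkl','rb'))
a,b=plane(w,(268,155),.016),plane(w,(358,154),.016);print(a,b,np.linalg.norm(a-b))
m=(a+b)/2;e=(a-b)/np.linalg.norm(a-b);n=np.array([-e[1],e[0],0]);print('yaw',np.degrees(np.arctan2(e[1],e[0])))
for k in range(4):print(m+n*(.042+.072*k))
print('divider',plane(w,(315,225),.016), m+n*.078)
```

```text
[0.51331222 0.06494773 0.016     ] [0.42830641 0.08069123 0.016     ] 0.08645141211902123
yaw -10.492575712787415
[0.47845786 0.11411718 0.016     ]
[0.49156964 0.18491323 0.016     ]
[0.50468142 0.25570928 0.016     ]
[0.51779321 0.32650534 0.016     ]
divider [0.48298186 0.14406753 0.016     ] [0.48501375 0.1495152  0.016     ]
```

Call:
step_arm:
  targets: "0 0 1.5 0;0 0 2.5 0;0 0 1.8 0;0 0 0.8 0;0 0 0 0;0 0 0 0"

```text
time_s: 8.0
tcp_pos: [0.4797, 0.1156, 0.0752]
ee_rot: [[-0.191, -0.982, 0.001], [-0.982, 0.191, -0.0], [-0.0, -0.001, -1.0]]
wrist_force: [0.7, -0.3, -1.1]
gripper_width: 0.27
gripper_force: 30.4
```

Call:
step_arm:
  targets: "0 0 0.6 0;0 0 0.5 0;0 0 0.15 0;0 0 0.1 0;0 0 0 0;0 0 0 0"

```text
time_s: 8.5
tcp_pos: [0.4791, 0.1156, 0.0612]
ee_rot: [[-0.191, -0.982, 0.0], [-0.982, 0.191, 0.0], [-0.0, -0.0, -1.0]]
wrist_force: [-1.0, -0.4, -1.4]
gripper_width: 0.269
gripper_force: 30.4
```

Call:
step_arm:
  targets: "0 0 0.1 0;0 0 0 0;0 0 0 0"

```text
time_s: 8.75
tcp_pos: [0.479, 0.1156, 0.0601]
ee_rot: [[-0.191, -0.982, 0.0], [-0.982, 0.191, 0.0], [-0.0, -0.0, -1.0]]
wrist_force: [0.9, 0.4, -2.0]
gripper_width: 0.267
gripper_force: 30.4
```

Call:
step_arm:
  targets: "0 0 0.1 0;0 0 0 0;0 0 0 0"

```text
time_s: 9.0
tcp_pos: [0.4793, 0.1158, 0.0596]
ee_rot: [[-0.191, -0.982, 0.001], [-0.982, 0.191, 0.0], [-0.0, -0.001, -1.0]]
wrist_force: [-0.3, 1.1, 4.5]
gripper_width: 0.27
gripper_force: 30.2
```

Call:
step_arm:
  targets: "0 0 0 0;0 0 0 0;0 0 0 0;0 0 0 0;0 0 0 0;0 0 -1 0;0 0 -2 0;0 0 -3 0;0 0 -3 0;0 0 -2 0;0 0 0 0"
  claw: 8.0

```text
time_s: 9.92
tcp_pos: [0.4817, 0.1168, 0.1737]
ee_rot: [[-0.19, -0.982, 0.009], [-0.982, 0.19, 0.004], [-0.006, -0.008, -1.0]]
wrist_force: [1.0, 1.3, -0.1]
gripper_width: 0.908
gripper_force: 0.0
```

Call:
step_arm:
  targets: "1.2 -0.6 0 0;2.4 -1.15 0 0;3.2 -1.54 0 0;3.2 -1.54 0 0;3.2 -1.54 0 0;3.2 -1.54 0 0;3.2 -1.54 0 0;3.2 -1.54 0 0;2.8 -1.35 0 0;1.6 -0.76 0 0;0 0 1.5 0;0 0 2.5 0"

```text
time_s: 10.92
tcp_pos: [0.5574, -0.1782, 0.1302]
ee_rot: [[-0.193, -0.981, 0.005], [-0.981, 0.193, -0.001], [-0.0, -0.005, -1.0]]
wrist_force: [-0.3, 0.8, -0.5]
gripper_width: 0.92
gripper_force: 0.0
```

Call:
step_arm:
  targets: "0 0 1.2 0;0 0 0 0;0 0 0 0"

```text
time_s: 11.17
tcp_pos: [0.5551, -0.1765, 0.116]
ee_rot: [[-0.191, -0.982, -0.002], [-0.982, 0.191, -0.0], [0.001, 0.002, -1.0]]
wrist_force: [0.3, 0.1, 0.1]
gripper_width: 0.916
gripper_force: 0.0
```

Run:
```python
from h import *
import pickle
c,s=wrist();pickle.dump(c,open('w4.pkl','wb'));cv2.imwrite('pics/w4.png',c['frame'])
```

```text
(no output)
```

View pics/w4.png

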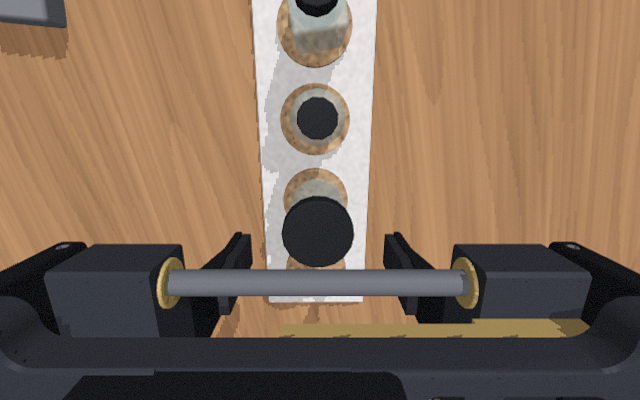

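Call:
step_arm:
  targets: "0 0 1.2 0;0 0 2 0;0 0 2 0;0 0 1.5 0;0 0 0.9 0;0 0 0 0;0 0 0 0"

```text
time_s: 11.8
tcp_pos: [0.5564, -0.1764, 0.0418]
ee_rot: [[-0.19, -0.982, 0.001], [-0.982, 0.19, -0.0], [0.0, -0.001, -1.0]]
wrist_force: [0.2, 0.1, 0.1]
gripper_width: 0.92
gripper_force: 0.0
```

Call:
step_arm:
  targets: "0 0 0 0;0 0 0 0;0 0 0 0;0 0 0 0;0 0 0 0;0 0 0 0;0 0 0 0;0 0 0 0"
  claw: 3.5

```text
time_s: 12.47
tcp_pos: [0.5556, -0.1765, 0.0413]
ee_rot: [[-0.191, -0.982, -0.0], [-0.982, 0.191, -0.0], [0.0, 0.0, -1.0]]
wrist_force: [-1.1, 0.2, 3.0]
gripper_width: 0.564
gripper_force: 30.0
```

The lid is at (318,231), centred between the fingers. The slim cap is at (317,118), and the square bottle at the top edge sits nearly square to the board.

Call:
step_arm:
  targets: "0 0 -0.6 0;0 0 -1.5 0;0 0 -2.7 0;0 0 -3 0;0 0 -3 0;0 0 -2 0;-1.2 0.46 0 0;-2.4 0.92 0 0;-3.2 1.23 0 0;-3.2 1.23 0 0;-3.2 1.23 0 0;-3.2 1.23 0 0"

```text
time_s: 13.47
tcp_pos: [0.5237, -0.0018, 0.1682]
ee_rot: [[-0.192, -0.981, -0.002], [-0.981, 0.192, 0.0], [0.0, 0.002, -1.0]]
wrist_force: [0.6, 0.1, -1.5]
gripper_width: 0.565
gripper_force: 30.0
```

Call:
step_arm:
  targets: "-3.2 1.23 0 0;-3.2 1.23 0 0;-3.2 1.23 0 0;-3.2 1.23 0 0;-2.8 1.08 0 0;-1.6 0.6 0 0;-0.7 0.3 0 0;0 0 2 0;0 0 2.5 0;0 0 2 0;0 0 0 0;0 0 0 0"

```text
time_s: 14.47
tcp_pos: [0.4907, 0.1846, 0.1031]
ee_rot: [[-0.191, -0.982, -0.003], [-0.982, 0.191, -0.002], [0.003, 0.002, -1.0]]
wrist_force: [0.4, -0.9, -1.5]
gripper_width: 0.56
gripper_force: 30.0
```

Run:
```python
from m import *
import pickle
v=pickle.load(open('w4.pkl','rb'));w=pickle.load(open('w1.pkl','rb'))
a=circ(v,290,90,345,145)[0]
print(a,'slim',plane(v,a,.12),tri(v,a,w,(263.9,148.6)))
f=v['frame'].astype(int)
```

```text
[316.76062286 118.00712589] slim [ 0.54128091 -0.25150645  0.12      ] (array([ 0.54125029, -0.25125962,  0.11344933]), np.float64(0.000345543457361794))
```

Call:
step_arm:
  targets: "0 0 1.2 0;0 0 2.2 0;0 0 2 0;0 0 1 0;0 0 0.4 0;0 0 0 0;0 0 0 0"

```text
time_s: 15.05
tcp_pos: [0.4925, 0.186, 0.0372]
ee_rot: [[-0.191, -0.982, 0.002], [-0.982, 0.191, 0.001], [-0.001, -0.002, -1.0]]
wrist_force: [0.9, -0.3, -1.2]
gripper_width: 0.565
gripper_force: 30.0
```

Call:
step_arm:
  targets: "0 0 0.3 0;0 0 0.2 0;0 0 0.05 0;0 0 0 0;0 0 0 0"

```text
time_s: 15.47
tcp_pos: [0.4919, 0.1858, 0.0313]
ee_rot: [[-0.19, -0.982, 0.001], [-0.982, 0.19, 0.001], [-0.001, -0.001, -1.0]]
wrist_force: [-0.7, -0.0, 3.7]
gripper_width: 0.566
gripper_force: 30.0
```

Call:
step_arm:
  targets: "0 0 0 0;0 0 0 0;0 0 0 0;0 0 0 0;0 0 0 0;0 0 -1 0;0 0 -2 0;0 0 -3 0;0 0 -3 0;0 0 -3 0;0 0 -2.5 0;0 0 0 0"
  claw: 8.0

```text
time_s: 16.47
tcp_pos: [0.4946, 0.1871, 0.1823]
ee_rot: [[-0.19, -0.982, 0.011], [-0.982, 0.19, 0.006], [-0.008, -0.01, -1.0]]
wrist_force: [0.5, 0.5, 0.6]
gripper_width: 0.919
gripper_force: 0.0
```

Call:
step_arm:
  targets: "1.2 -0.38 0 0;2.4 -0.76 0 0;3.4 -1.07 0 0;3.4 -1.07 0 0;3.4 -1.07 0 0;3.4 -1.07 0 0;3.4 -1.07 0 0;3.4 -1.07 0 0;3.4 -1.07 0 0;3.4 -1.07 0 0;3.4 -1.07 0 0;3.4 -1.07 0 0"

```text
time_s: 17.47
tcp_pos: [0.5346, -0.2084, 0.1746]
ee_rot: [[-0.191, -0.982, -0.002], [-0.982, 0.191, 0.001], [-0.0, 0.002, -1.0]]
wrist_force: [0.8, -0.3, -0.4]
gripper_width: 0.918
gripper_force: 0.0
```

Call:
step_arm:
  targets: "2.6 -0.82 0 0;1.2 -0.38 0 0;0.6 -0.19 0 0;0 0 1.5 0;0 0 2 0;0 0 0 0;0 0 0 0"

```text
time_s: 18.05
tcp_pos: [0.5401, -0.2512, 0.1396]
ee_rot: [[-0.19, -0.982, -0.004], [-0.982, 0.19, 0.001], [0.0, 0.004, -1.0]]
wrist_force: [-0.0, -0.1, 0.6]
gripper_width: 0.92
gripper_force: 0.0
```

Run:
```python
from m import *
from station import cams
import pickle
c,s=wrist();pickle.dump(c,open('w5.pkl','wb'));cv2.imwrite('pics/w5.png',c['frame']);t=cams.capture('scene')
cv2.imwrite('pics/s5.png',cv2.resize(t['frame'][150:280,360:500],None,fx=4,fy=4));print(s['tcp_pos'])
```

```text
[ 0.54012147 -0.25124374  0.13955074]
```

View pics/w5.png

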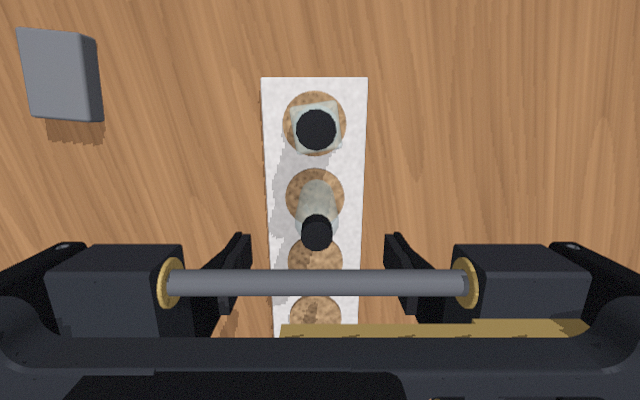

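View pics/s5.png

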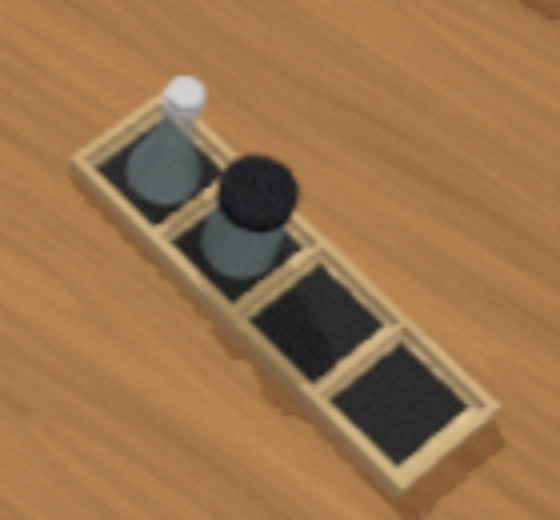

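The slim cap (316,232) is centred between the fingers. The square bottle (316,125) is turned slightly relative to the board. The scene crop shows the flask and jar upright in the two right-hand bays.

Call:
step_arm:
  targets: "0 0 1.5 0;0 0 2.2 0;0 0 2.2 0;0 0 1.2 0;0 0 0.7 0;0 0 0 0;0 0 0 0"

```text
time_s: 18.73
tcp_pos: [0.5421, -0.2521, 0.0636]
ee_rot: [[-0.19, -0.982, 0.002], [-0.982, 0.19, -0.001], [0.0, -0.002, -1.0]]
wrist_force: [-0.6, -0.5, 0.8]
gripper_width: 0.924
gripper_force: 0.0
```

Call:
step_arm:
  targets: "0 0 0 0;0 0 0 0;0 0 0 0;0 0 0 0;0 0 0 0;0 0 0 0;0 0 0 0;0 0 0 0;0 0 0 0;0 0 0 0"
  claw: 2.2

```text
time_s: 19.57
tcp_pos: [0.5411, -0.2521, 0.0625]
ee_rot: [[-0.191, -0.982, -0.0], [-0.982, 0.191, 0.0], [0.0, 0.0, -1.0]]
wrist_force: [-0.0, 0.2, 0.1]
gripper_width: 0.38
gripper_force: 29.9
```

Run:
```python
from m import *
import pickle
v=pickle.load(open('w5.pkl','rb'));w=pickle.load(open('w1.pkl','rb'))
a=circ(v,285,100,350,160)[0]
print(a,'square',plane(v,a,.102),tri(v,a,w,(257.5,86.7)))
cv2.imwrite('pics/sq.png',cv2.resize(v['frame'][75:170,265:370],None,fx=5,fy=5,interpolation=cv2.INTER_CUBIC))
```

```text
[315.53519932 129.51060221] square [ 0.52858575 -0.31865689  0.102     ] (array([ 0.52861055, -0.31851054,  0.09876696]), np.float64(2.9171559412714257e-05))
```

View pics/sq.png

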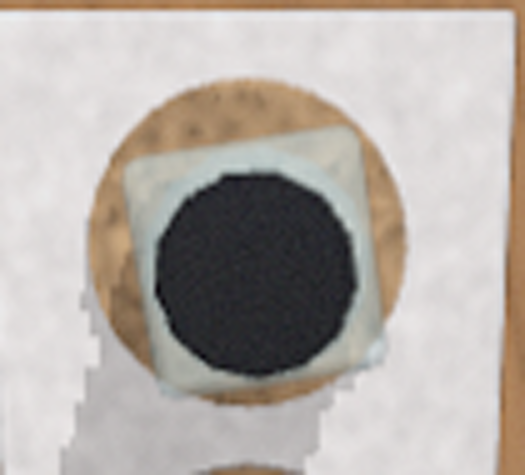

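Enlarged, the square bottle's sides are turned about 9° counter-clockwise relative to the gripper (top edge runs from (125,160) to (350,125)). I'll turn −9° for that grasp.

Call:
step_arm:
  targets: "0 0 -0.6 0;0 0 -1.5 0;0 0 -2.7 0;0 0 -3 0;0 0 -2.5 0;0 0 -1.5 0;-1.2 0.32 0 0;-2.4 0.65 0 0;-3.5 0.94 0 0;-3.5 0.94 0 0;-3.5 0.94 0 0;-3.5 0.94 0 0"

```text
time_s: 20.57
tcp_pos: [0.5269, -0.0683, 0.1794]
ee_rot: [[-0.192, -0.981, -0.002], [-0.981, 0.192, 0.0], [0.0, 0.002, -1.0]]
wrist_force: [0.3, -0.3, -0.9]
gripper_width: 0.379
gripper_force: 29.9
```

Call:
step_arm:
  targets: "-3.5 0.94 0 0;-3.5 0.94 0 0;-3.5 0.94 0 0;-3.5 0.94 0 0;-3.5 0.94 0 0;-3.5 0.94 0 0;-3.5 0.94 0 0;-3.5 0.94 0 0;-2.2 0.6 0 0;-1 0.27 0 0;-0.43 0.13 0 0;0 0 0 0"

```text
time_s: 21.57
tcp_pos: [0.5042, 0.2568, 0.1797]
ee_rot: [[-0.19, -0.982, -0.002], [-0.982, 0.19, -0.001], [0.001, 0.001, -1.0]]
wrist_force: [-0.2, 0.2, -1.9]
gripper_width: 0.382
gripper_force: 29.9
```

Call:
step_arm:
  targets: "0 0 1.2 0;0 0 2.2 0;0 0 2.5 0;0 0 2.2 0;0 0 1.4 0;0 0 0.7 0;0 0 0 0;0 0 0 0;0 0 0 0"

```text
time_s: 22.32
tcp_pos: [0.5059, 0.2566, 0.0798]
ee_rot: [[-0.191, -0.982, 0.002], [-0.982, 0.191, 0.001], [-0.002, -0.002, -1.0]]
wrist_force: [0.2, 0.0, -0.1]
gripper_width: 0.38
gripper_force: 29.9
```

Call:
step_arm:
  targets: "0 0 1 0;0 0 1 0;0 0 0.4 0;0 0 0.2 0;0 0 0 0;0 0 0 0;0 0 0 0"

```text
time_s: 22.9
tcp_pos: [0.5046, 0.2562, 0.0525]
ee_rot: [[-0.191, -0.982, -0.001], [-0.982, 0.191, -0.001], [0.001, 0.001, -1.0]]
wrist_force: [-2.5, -1.3, 3.4]
gripper_width: 0.381
gripper_force: 30.0
```

Call:
step_arm:
  targets: "0 0 0 0;0 0 0 0;0 0 0 0;0 0 0 0;0 0 0 0;0 0 0 0;0 0 -1 0;0 0 -2 0;0 0 -3 0;0 0 -3 0;0 0 -3 0;0 0 -1.5 0"
  claw: 8.0

```text
time_s: 23.9
tcp_pos: [0.5067, 0.2574, 0.1928]
ee_rot: [[-0.19, -0.982, 0.006], [-0.982, 0.19, 0.004], [-0.005, -0.005, -1.0]]
wrist_force: [0.2, 0.1, -0.3]
gripper_width: 0.919
gripper_force: 0.0
```

Call:
step_arm:
  targets: "1.2 -0.29 0 0;2.4 -0.57 0 0;3.5 -0.83 0 0;3.5 -0.83 0 0;3.5 -0.83 0 0;3.5 -0.83 0 0;3.5 -0.83 0 0;3.5 -0.83 0 0;3.5 -0.83 0 0;3.5 -0.83 0 0;3.5 -0.83 0 0;3.5 -0.83 0 0"

```text
time_s: 24.9
tcp_pos: [0.5203, -0.142, 0.1874]
ee_rot: [[-0.191, -0.982, -0.001], [-0.982, 0.191, 0.0], [0.0, 0.001, -1.0]]
wrist_force: [0.6, 0.7, 0.1]
gripper_width: 0.923
gripper_force: 0.0
```

Call:
step_arm:
  targets: "3.5 -0.83 0 0;3.5 -0.83 0 0;3.5 -0.83 0 0;3.5 -0.83 0 0;2.2 -0.52 0 0;0.9 -0.22 0 0;0.3 -0.07 0 0;0 0 2 -4.5;0 0 2 -4.5;0 0 0 0;0 0 0 0"

```text
time_s: 25.82
tcp_pos: [0.5279, -0.3175, 0.1468]
ee_rot: [[-0.036, -0.999, -0.003], [-0.999, 0.036, 0.001], [-0.001, 0.003, -1.0]]
wrist_force: [0.1, -0.1, 0.0]
gripper_width: 0.921
gripper_force: 0.0
```

Run:
```python
from m import *
from station import cams
c,s=wrist();a=circ(c,270,180,360,268)[0];print(s['tcp_pos'],a,plane(c,a,.102))
cv2.imwrite('pics/w6.png',c['frame'])
```

```text
[ 0.52793732 -0.31747472  0.1468452 ] [316.64232116 219.28897782] [ 0.52863836 -0.31999276  0.102     ]
```

View pics/w6.png

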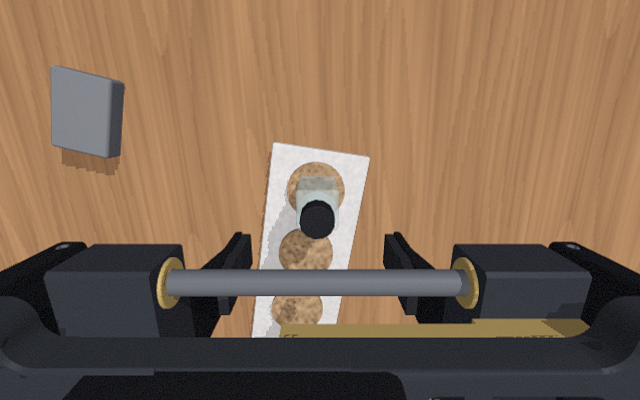

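The square bottle's cap is at (317,219), its sides now parallel with the finger pads and centred. Going down to grip.

Call:
step_arm:
  targets: "0.15 0 1.5 0;0 0 2.5 0;0 0 2.5 0;0 0 2 0;0 0 1.1 0;0 0 0.6 0;0 0 0 0;0 0 0 0"

```text
time_s: 26.53
tcp_pos: [0.5297, -0.3204, 0.0469]
ee_rot: [[-0.035, -0.999, 0.002], [-0.999, 0.035, -0.001], [0.001, -0.002, -1.0]]
wrist_force: [-0.2, 0.1, 0.2]
gripper_width: 0.918
gripper_force: 0.0
```

Call:
step_arm:
  targets: "0 0 0 0;0 0 0 0;0 0 0 0;0 0 0 0;0 0 0 0;0 0 0 0;0 0 0 0;0 0 0 0;0 0 0 0;0 0 0 0"
  claw: 2.4

```text
time_s: 27.37
tcp_pos: [0.5285, -0.3201, 0.0456]
ee_rot: [[-0.035, -0.999, -0.0], [-0.999, 0.035, -0.0], [0.0, 0.0, -1.0]]
wrist_force: [-1.4, -0.1, 0.8]
gripper_width: 0.411
gripper_force: 30.0
```

Call:
step_arm:
  targets: "0 0 -0.6 0;0 0 -1.5 0;0 0 -2.7 0;0 0 -3 0;0 0 -3 0;0 0 -2 4.5;0 0 -1.2 4.5;-1.2 0.25 0 0;-2.4 0.51 0 0;-3.5 0.74 0 0;-3.5 0.74 0 0;-3.5 0.74 0 0"

```text
time_s: 28.37
tcp_pos: [0.5251, -0.1741, 0.1845]
ee_rot: [[-0.19, -0.982, -0.002], [-0.982, 0.19, 0.001], [-0.0, 0.002, -1.0]]
wrist_force: [0.7, 0.8, -0.9]
gripper_width: 0.411
gripper_force: 30.0
```

Call:
step_arm:
  targets: "-3.5 0.74 0 0;-3.5 0.74 0 0;-3.5 0.74 0 0;-3.5 0.74 0 0;-3.5 0.74 0 0;-3.5 0.74 0 0;-3.5 0.74 0 0;-3.5 0.74 0 0;-3.5 0.74 0 0;-3.5 0.74 0 0;-3.5 0.74 0 0;-3.5 0.74 0 0"

```text
time_s: 29.37
tcp_pos: [0.5177, 0.255, 0.1846]
ee_rot: [[-0.189, -0.982, -0.002], [-0.982, 0.189, -0.001], [0.001, 0.002, -1.0]]
wrist_force: [0.9, -0.2, -0.8]
gripper_width: 0.409
gripper_force: 30.0
```

Call:
step_arm:
  targets: "-3.5 0.74 0 0;-2.3 0.49 0 0;-1 0.21 0 0;-0.44 0.09 0 0;0 0 1 0;0 0 2.2 0;0 0 2.5 0;0 0 2.5 0;0 0 2.2 0;0 0 1.2 0;0 0 0 0;0 0 0 0"

```text
time_s: 30.37
tcp_pos: [0.5178, 0.3254, 0.0687]
ee_rot: [[-0.192, -0.981, -0.002], [-0.981, 0.192, -0.002], [0.002, 0.001, -1.0]]
wrist_force: [0.3, 0.5, -0.3]
gripper_width: 0.407
gripper_force: 30.0
```

Call:
step_arm:
  targets: "0 0 1 0;0 0 1 0;0 0 0.6 0;0 0 0.4 0;0 0 0.1 0;0 0 0.05 0;0 0 0 0;0 0 0 0"

```text
time_s: 31.03
tcp_pos: [0.5183, 0.3275, 0.0384]
ee_rot: [[-0.191, -0.982, 0.001], [-0.982, 0.191, 0.001], [-0.001, -0.0, -1.0]]
wrist_force: [0.5, 0.1, -1.5]
gripper_width: 0.409
gripper_force: 30.0
```

Call:
step_arm:
  targets: "0 0 0.15 0;0 0 0.1 0;0 0 0 0;0 0 0 0;0 0 0 0"

```text
time_s: 31.45
tcp_pos: [0.5181, 0.3272, 0.0356]
ee_rot: [[-0.191, -0.982, -0.0], [-0.982, 0.191, -0.0], [0.0, 0.0, -1.0]]
wrist_force: [-0.4, -0.1, -1.4]
gripper_width: 0.411
gripper_force: 30.0
```

Call:
step_arm:
  targets: "0 0 0.1 0;0 0 0 0;0 0 0 0"

```text
time_s: 31.7
tcp_pos: [0.5181, 0.3272, 0.0355]
ee_rot: [[-0.191, -0.982, 0.0], [-0.982, 0.191, 0.0], [-0.0, -0.0, -1.0]]
wrist_force: [-2.4, -0.3, 5.0]
gripper_width: 0.408
gripper_force: 30.0
```

Contact. Releasing, rising, backing off for a final look.

Call:
step_arm:
  targets: "0 0 0 0;0 0 0 0;0 0 0 0;0 0 0 0;0 0 0 0;0 0 0 0;0 0 -1 0;0 0 -2 0;0 0 -3 0;0 0 -3 0;0 0 -3 0;0 0 -3 0"
  claw: 8.0

```text
time_s: 32.7
tcp_pos: [0.518, 0.3271, 0.187]
ee_rot: [[-0.191, -0.982, 0.001], [-0.982, 0.191, 0.0], [-0.001, -0.001, -1.0]]
wrist_force: [-0.2, -0.2, 0.5]
gripper_width: 0.91
gripper_force: 0.0
```

Call:
step_arm:
  targets: "0 0 -3 0;-2.5 0 0 0;-3 0 0 0;-3 0 0 0;-3 0 0 0;-3 0 0 0;-3 0 0 0;-1.5 0 0 0;0 0 0 0;0 0 0 0"

```text
time_s: 33.53
tcp_pos: [0.554, 0.5141, 0.2141]
ee_rot: [[-0.19, -0.982, -0.001], [-0.982, 0.19, -0.001], [0.001, 0.0, -1.0]]
wrist_force: [-0.8, 0.3, 0.5]
gripper_width: 0.919
gripper_force: 0.0
```

Run:
```python
from station import cams
import cv2
for n in('scene',):
    f=cams.capture(n)['frame'];cv2.imwrite('pics/fin.png',cv2.resize(f[80:290,220:510],None,fx=2.7,fy=2.7))
```

```text
(no output)
```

View pics/fin.png

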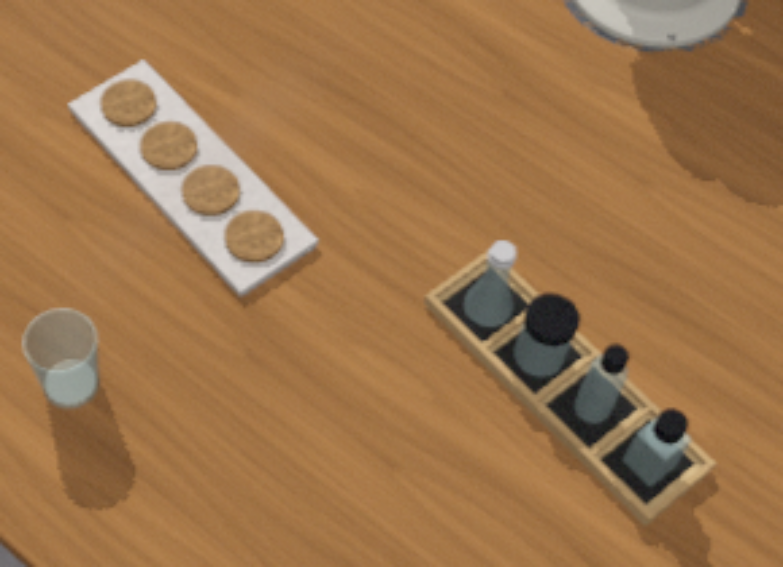

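All four stand upright in the bays: flask (490,290), jar (545,335), slim (600,385), square (657,445). The mats are empty and the beaker (62,355) has not moved.

```bash
python3 -c "
from station import r
print(r.finish_job())"
```

```text
the job is handed in; nothing more can be done
None
```

The job is handed in: the final picture shows all four vessels upright in the rack in reverse order (flask furthest right, then jar, slim bottle and square bottle), with the beaker where it was; robot time was about 34 s.

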